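Draw the sagging bolt and hold the chute gate ajar

TASK

Let the milling balls out of the little chute into the metal tray in front of it: lift the sagging barrel bolt by its knob so that its nose clears the bent keeper, pull it back towards the hinge, then swing the gate about 30 degrees open so that all five balls roll out into the tray. The gate shuts itself, so keep holding it ajar (not wide open) with the gripper: the program finishes while it is still held. Leave the other things on the desk where they are.

Things in the scene. Friction and masses are not known exactly. Their poses are not given: they have to be found in the camera images.
- station: ball chute, a fixed metal stand, 163 mm wide. Origin on the desk under the gate plane; z up, -x points out of the chute (the way the gate opens and balls leave), +y runs along the shut gate from latch post to hinge post. Gate at x = 0; hinge line at y = +65 mm, latch post at y = -74 mm, 105 mm tall; the chute is one lane 26 mm wide at y = -36 mm, sloping 12 degrees to a lip 66 mm above the desk
- gate (a joint): swing of the gate, rad: 0 shut, grows to 1.3 as it opens towards the station's -x. A weak spring shuts it (0.08 N m when shut, 0.15 at 0.5 rad), so it must be held. The gate is an upright metal panel on a vertical hinge, 120 mm from hinge to stile edge, 10 mm thick, from 71 to 106 mm above the desk
- gate_hinge (a point): point on the vertical hinge line of the gate at its top edge, 106 mm above the desk; its axes turn with the gate: -y runs along the gate from the hinge to the free stile, z up, x is normal to the gate (opening side is -x)
- gate_stile (a point): middle of the free (latch) edge of the gate, 120 mm from the hinge line
- bolt (a joint): slide of the barrel bolt along the top of the gate, m: 0 fully thrown, grows to 0.034 as it is pulled towards the hinge. From 0.022 on the nose is clear of the keeper and the gate can swing. Friction below 2 N; it stays where it is left
- bolt_rod (a joint): lift of the sagging bolt rod, rad: 0 drooping, grows to 0.25 as the knob is lifted. The rod pivots 60 mm from the knob, at its hinge end, 134 mm above the desk; the pivot slides with the bolt. Lift by at least 0.12 (7 mm at the knob; 10 mm is good) before pulling past the keeper's lip; it sags again by a weak spring (2 to 3 N at the knob)
- knob (a point): middle of the bolt's upright steel knob, a cylinder 14 mm across and 34 mm tall standing on the rod, free all round; its flat top is 16 mm above the point. At rest it lies 95 mm from the hinge line along the gate, above the gate's top edge, 152 mm above the desk; 61 mm from the hinge line when the bolt is fully drawn
- nose (a point): underside of the down-turned nose (10x12 mm, reaching 13 mm below the 9 mm rod) at the bolt's end, 45 mm from the knob away from the hinge. At rest it hangs behind the lip of the keeper
- keeper: fixed bent steel keeper on the latch post; same frame as the station. Its bent-up lip (4 mm thick, at y = -64 mm, top 120 mm above the desk) stands between nose and gate, 11 mm higher than the nose's underside; two cheeks beside the nose (top 142 mm above the desk) keep the gate from swinging until the nose is drawn back towards the hinge
- tray: shallow metal tray, fixed in front of the chute under the gate, 180 mm long (its x, as the station's) by 130 mm wide, walls 3 mm thick and 40 mm high; origin under its centre, 3 mm above the desk
- ball_0_center (a point): centre of a white milling ball, 22 mm across, 20 g, at first lying in the chute behind the gate
- ball_1_center (a point): centre of a white milling ball, 22 mm across, 20 g, at first lying in the chute behind the gate
- ball_2_center (a point): centre of a white milling ball, 22 mm across, 20 g, at first lying in the chute behind the gate
- ball_3_center (a point): centre of a white milling ball, 22 mm across, 20 g, at first lying in the chute behind the gate
- ball_4_center (a point): centre of a white milling ball, 22 mm across, 20 g, at first lying in the chute behind the gate
- sample_cup: lidded sample cup, 49 mm wide, 60 mm tall, stands behind the chute (its upper end); bystander. Origin under its middle
- amber_pot: amber pot with white lid, 40 mm wide, 75 mm tall, stands beside the latch post of the station; bystander. Origin under its middle
- timer: bench timer, 62x62x19 mm, to the right; bystander. Origin under its middle
- slide_box: green slide box, 92x101x31 mm, to the right; bystander. Origin under its middle
- bottle: red-capped bottle, 48 mm wide, 104 mm tall, to the left; bystander. Origin under its middle
- tape_roll: roll of tape lying flat, 104 mm across, 25 mm high, to the left; bystander. Origin under its middle

How it is judged (in metres and radians):
On the way, in this order (a step that is already met when the one before it is completed fails the run):
1. the bolt is lifted clear of the keeper's lip while the gate is shut (value of joint bolt_rod above 0.09 rad and value of joint gate below 0.1 rad).
2. the bolt is drawn back out of the keeper (value of joint bolt above 0.021 m), for 0.1 s.
3. the gate stands ajar (value of joint gate between 0.3 and 0.8 rad), for 0.3 s.
At the end, for the whole second after the job is handed in: The gripper's fingers hold the gate (or its bolt) with more than 0.5 N, the gate is still and between 0.3 and 0.8 rad (17 to 46 degrees) open, the bolt is out of the keeper (drawn back more than 18 mm), and all five balls lie in the tray, below its rim (all of step 3 and velocity of joint gate between -0.15 and 0.15 rad/s and value of joint bolt above 0.018 m and contact force between the fingers and gate above 0.5 N and x of ball_0_center in the frame of tray between -0.09 and 0.09 m and y of ball_0_center in the frame of tray between -0.065 and 0.065 m and z of each of ball_0_center, ball_1_center, ball_2_center, ball_3_center, ball_4_center in the frame of tray below 0.045 m and x of ball_1_center in the frame of tray between -0.09 and 0.09 m and y of ball_1_center in the frame of tray between -0.065 and 0.065 m and x of ball_2_center in the frame of tray between -0.09 and 0.09 m and y of ball_2_center in the frame of tray between -0.065 and 0.065 m and x of ball_3_center in the frame of tray between -0.09 and 0.09 m and y of ball_3_center in the frame of tray between -0.065 and 0.065 m and x of ball_4_center in the frame of tray between -0.09 and 0.09 m and y of ball_4_center in the frame of tray between -0.065 and 0.065 m); the arm keeps its last pose, push and grip.
It fails at once if the gate is thrown wide open (beyond 1.05 rad, 60 degrees) (value of joint gate above 1.05 rad).
It fails at once if a bystander is pushed more than 3 cm (distance of any of sample_cup, amber_pot, timer, slide_box, bottle, tape_roll from where it was at the start of the episode above 0.03 m).
It also fails if it takes over 29 s, if anything falls off the work surface, if the arm or the gripper's body presses on something with over 40 N, if the wrist force passes 120 N, or if a joint passes its speed limit or range.

ROBOT

A 6-joint arm with a two-finger parallel gripper is mounted at the origin on a cart in front of the work surface, level with it; the furniture and walls round the work are solid. World frame = base frame: x ahead of the robot, y to its left, z up, the work surface at z = 0. Lengths are in mm, angles in degrees, forces in N, time in s.
With the tool pointing down it reaches from about 400 to 825 mm from the base axis. Payload 7 kg.
Tool frame: the origin (TCP) lies on the centre line of the jaws, within the pads' length; the fingertips stand 25 mm ahead of it and the grasp point (between the pads) lies 6 mm ahead of it; z points along the fingers, y is the line along which they close (so a half turn about z gives the same grasp; the last joint's range is limited). The gripper opens to 85 mm and grips with 20 to 120 N. Pads are 22 mm wide; open, the fingers measure 114 mm over their backs; the gripper's body (76 mm by 85 mm) begins 54 mm behind the grasp point. The pads swing forward as they close: fully open they stand 13 mm farther back than shut.
Start: joints at [-51.904, 20.546, 0.682, 0, -70.136, -16.507], TCP at [248.336, -627.634, 256.302] pointing down, gripper open.
Joint ranges: [-176.03, 176.03], [-82.01, 121.73], [-58.28, 71.71], [-173.87, 95.51], [-174.79, -0.11], [-173.66, 173.66]. Speed limits (degrees/s): [136.94, 136.94, 172.46, 180, 180, 180].

INTERFACE

Orientations are given as a 3x3 rotation matrix whose columns are the frame's x, y, z axes.
In Python, from station import * gives the robot as it stands. Calls block until the motion is done:
- move_pose(position, orientation): joint-space move of the TCP to a pose.
- servo_line(position, rot=None, rate=150, contact_N=None): straight line of the TCP; rot=None keeps the orientation; rate is the mean speed in mm/s. With contact_N (N) it stops when the force on the tool has changed by that much, and returns True; else False.
- set_joints(angles): joint-space move.
- set_gripper(opening, strength=None): finger opening in mm; strength is the grip in N (None keeps the last); returns when the fingers have stopped.
- sleep(seconds).
- inverse_kinematics(position, orientation): joint angles nearest the present ones, or None.
- read_state(): the state.
- camera(name): name is "scene" or "top"; returns the picture (480x640x3 uint8, red, green, blue); there is no depth.
- camera_info(name): a dict with "fx", "fy", "cx", "cy" (pixels), "R" (3x3) and "t" (3): a world point X has camera coordinates R X + t. Camera axes: x right, y down, z forward; pixel columns grow to the right and rows downward; lengths in mm; the calibration is good to about 2 mm. A picture is of the moment at which its call begins. camera_info takes no time and is no camera call.
A pose or a line that the arm cannot do raises Unreachable and nothing moves.
- hand_in(): hands the job in; it is judged then, once.
Trained networks look in the newest picture that a camera, given by its name, has taken for a name from the list of things; names that differ only in an ending like _2 or _b are one class to them, and where a whole thing is asked for, a point or a joint stands for the part that bears it (a point fixed in the world has none). Each returns a list of dicts, best first, with "confidence" (0 to 1); they miss things now and then, are a little off and sometimes report something else, mostly with a low value. They report only what shows in the picture. A call takes as long as a camera call.
- outline_of(name, camera): "region" (480x640 bool, what is visible of it) and "bbox" ([left, top, right, bottom] in pixels, round what is visible of it).
The state is a dict: "clock": time; "joint_positions": joint angles; "joint_velocities": joint speeds; "joint_torque": joint torques, N m; "tool_pos": TCP position; "eef_rot": TCP orientation; "ft_force": force on the tool from outside, world axes, zero at the start; "ft_torque": the same for the moment, N m; "opening": finger opening in mm; "gripper_force": force on a finger pad.
Only numpy, scipy, OpenCV 4.12 (cv2) and the standard library are available. Lean on these libraries where they do the work, as an engineer would, in place of code of your own. Each camera call takes 0.05 s, during which the arm holds its last target. There are 200 camera calls.

## Working session

There is one attempt and no reset: what is moved stays moved. The work goes in short steps, each a Python script; the robot and the scene stay as the last script left them, time stands still between calls to the robot, and variables do not carry over. Pictures are saved under pics/ and viewed, at most 10 in all, crops included, and the job is handed in when it is done.

```bash
mkdir -p pics; ls; cat > h.py <<'E'
from station import *
import numpy as np, cv2
def P(n):
    c=camera_info(n); return c, np.array(c["R"]), np.array(c["t"])
def proj(n,X):
    c,R,t=P(n); q=R@np.array(X,float)+t; return np.array([c["fx"]*q[0]/q[2]+c["cx"],c["fy"]*q[1]/q[2]+c["cy"]])
def back(n,uv,z):
    c,R,t=P(n); d=R.T@np.array([(uv[0]-c["cx"])/c["fx"],(uv[1]-c["cy"])/c["fy"],1]); o=-R.T@t
    return o+d*(z-o[2])/d[2]
E
python3 - <<'E'
from h import *
for n in ("scene","top"):
    im=camera(n); cv2.imwrite(f"pics/{n}0.png",im[:,:,::-1])
    c,R,t=P(n); print(n,c["fx"],c["cx"],c["cy"],-R.T@t,R.round(2).tolist())
    for k in ("station","gate","knob","bolt","nose","keeper","tray","sample_cup","amber_pot","ball_0_center"):
        r=outline_of(k,n)
        for d in r[:1]:
            ys,xs=np.nonzero(d["region"]); print(k,round(d["confidence"],2),d["bbox"],xs.mean().round(1),ys.mean().round(1),len(xs))
print(read_state()["clock"])
E
```

```text
pics
scene 482.0567716235529 317.54829202093003 239.75938030958665 [ 143.30917845  912.0973807  1187.68402798] [[-0.92, -0.39, -0.01], [-0.3, 0.72, -0.63], [0.25, -0.58, -0.78]]
station 0.89 [281.7, 217.3, 355.8, 320.5] 324.0 266.7 4740
gate 0.72 [307.0, 236.7, 353.9, 266.7] 330.1 251.4 543
knob 0.49 [304.3, 230.8, 342.5, 253.3] 320.8 242.8 156
bolt 0.52 [300.1, 232.2, 341.8, 256.9] 326.8 245.2 228
nose 0.71 [303.5, 234.7, 336.0, 250.2] 320.1 242.6 153
keeper 0.51 [298.1, 229.4, 310.0, 252.1] 303.2 243.9 158
tray 0.92 [307.8, 215.0, 355.7, 267.6] 331.5 234.6 1155
sample_cup 0.65 [302.9, 305.7, 321.6, 328.7] 310.6 315.6 349
amber_pot 0.61 [284.7, 249.1, 298.8, 276.3] 290.0 262.8 289
ball_0_center 0.53 [303.4, 233.3, 345.3, 257.0] 327.3 245.2 251
top 611.5433547489824 316.90656835781596 236.03503832323312 [ 363.70533961   90.68428453 1714.2789917 ] [[-0.02, -1.0, -0.0], [-1.0, 0.02, -0.06], [0.06, -0.0, -1.0]]
station 0.71 [247.3, 204.5, 364.1, 277.8] 303.5 237.8 5887
gate 0.8 [296.4, 211.5, 299.1, 273.7] 298.5 247.0 184
knob 0.52 [292.1, 212.3, 300.7, 257.6] 297.1 232.3 180
bolt 0.51 [292.7, 213.2, 301.8, 260.5] 297.7 238.4 170
nose 0.5 [294.1, 213.9, 299.3, 257.6] 297.3 234.4 162
tray 0.81 [297.6, 200.6, 363.5, 256.2] 330.7 229.7 2942
sample_cup 0.66 [227.9, 245.8, 245.7, 263.0] 235.6 252.7 247
amber_pot 0.77 [279.4, 196.9, 297.0, 215.6] 285.9 205.5 183
ball_0_center 0.41 [287.3, 227.2, 297.0, 239.9] 291.4 231.7 43
1.1
```

View pics/scene0.png

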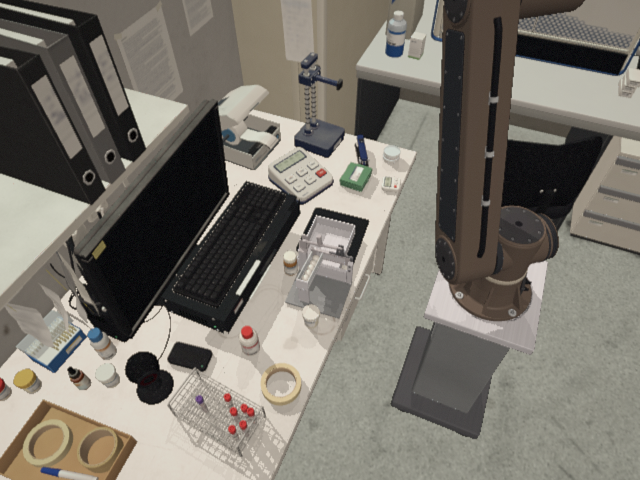

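View pics/top0.png

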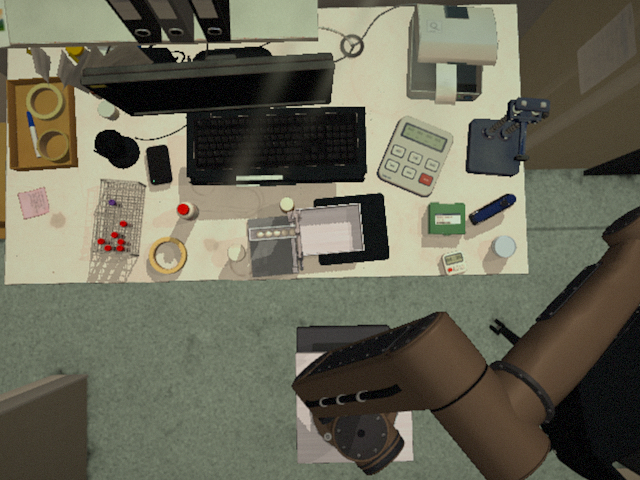

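The station lies around top pixel (275,240), with the tray to its right. So station -x points to world -y, and the hinge is on the robot's side. I'll zoom in on both views.

```bash
python3 - <<'E'
from h import *
a=cv2.imread("pics/top0.png")[195:285,240:370]; b=cv2.imread("pics/scene0.png")[210:300,280:365]
cv2.imwrite("pics/topc.png",cv2.resize(a,None,fx=6,fy=6,interpolation=cv2.INTER_CUBIC))
cv2.imwrite("pics/scenec.png",cv2.resize(b,None,fx=6,fy=6,interpolation=cv2.INTER_CUBIC))
E
```

```text
(no output)
```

View pics/topc.png

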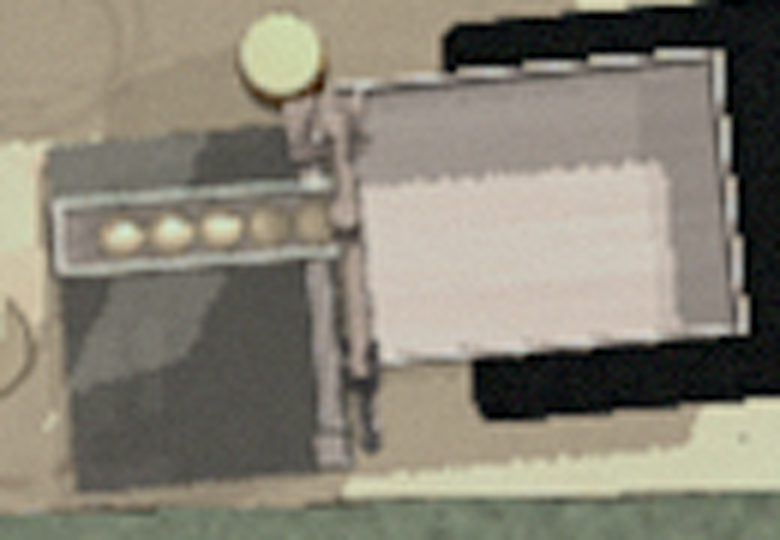

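View pics/scenec.png

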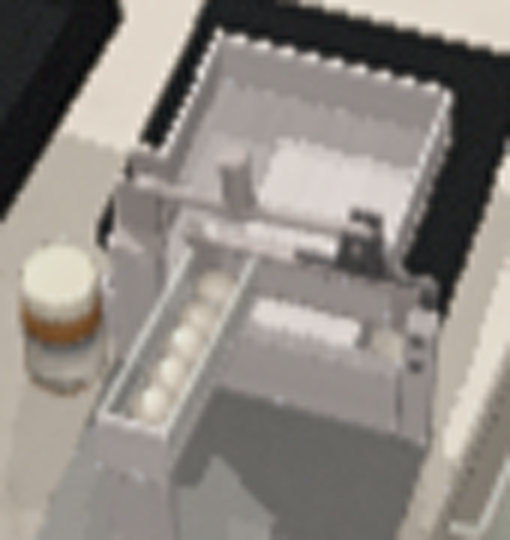

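Top crop: the balls lie along row 222-236, the rod runs (335,110)-(365,440), and the amber pot is at (282,55). Scene crop: the knob stands at (238,182), and the balls run (213,290)-(155,400). I'll fit the station pose from these points and check it with an overlay.

```bash
cat > fit.py <<'E'
from h import *
from scipy.optimize import least_squares
def T(p,X):
    x,y,a=p; c,s=np.cos(a),np.sin(a); return [x+c*X[0]-s*X[1],y+s*X[0]+c*X[1],X[2]]
balls=[[16+21.5*i,-36,81+4.6*i] for i in range(5)]
O=[("top",b,(240+u/6,195+v/6)) for b,(u,v) in zip(balls,[(312,222),(268,224),(222,229),(172,233),(124,236)])]
O+=[("scene",b,(280+u/6,210+v/6)) for b,(u,v) in zip(balls,[(213,290),(200,316),(184,338),(170,368),(155,400)])]
O+=[("scene",[0,-30,152],(280+238/6,210+182/6))]*2
E
python3 - <<'E'
from fit import *
f=lambda p:np.concatenate([proj(n,T(p,X))-uv for n,X,uv in O])
r=least_squares(f,[500,100,1.5],x_scale=[10,10,.1],loss="soft_l1"); p=r.x; print(p,np.degrees(p[2])); print(f(p).reshape(-1,2).round(1).tolist())
tr=[back("top",(240+u/6,195+v/6),43)[:2] for u,v in [(340,90),(715,55),(742,328),(385,360)]]
print(np.round(tr,1).tolist()); 
for i,j in((1,0),(2,3),(1,2)): d=tr[j]-tr[i]; print(np.hypot(*d),np.degrees(np.arctan2(d[1],d[0])))
pts=[[0,-30,136],[0,-30,168],[0,65,106],[0,65,134],[0,-55,106],[0,-64,120],[0,-74,105],[0,30,134],[0,-75,134]]
out=[]
for n,(u0,v0,w,h) in (("top",(265,190,65,90)),("scene",(290,220,75,75))):
    im=cv2.resize(cv2.imread(f"pics/{n}0.png")[v0:v0+h,u0:u0+w],None,fx=6,fy=6,interpolation=cv2.INTER_CUBIC)
    for k,X in enumerate(pts+balls):
        q=((proj(n,T(p,X))-[u0-.5,v0-.5])*6).astype(int); cv2.circle(im,tuple(map(int,q)),2,(0,0,255) if k<9 else (0,255,0),-1)
    out.append(cv2.copyMakeBorder(im,0,540-im.shape[0],0,0,0))
cv2.imwrite("pics/ov.png",np.hstack(out)[:, :800])
E
```

```text
[446.57843468 136.68334792   1.63797127] 93.84884096505019
[[0.8, -0.2], [-0.0, 0.1], [-0.5, -0.2], [-0.3, -0.3], [-0.6, -0.2], [0.6, -0.7], [0.3, -0.2], [0.3, 1.0], [0.0, 1.0], [-0.2, 0.8], [0.1, -1.9], [0.1, -1.9]]
[[544.0, 144.8], [556.7, -27.2], [431.4, -36.5], [420.0, 126.5]]
172.4445612151503 94.23323289829057
163.3311828867333 94.00274766453998
125.64249436795053 -175.75242103996223
```

View pics/ov.png

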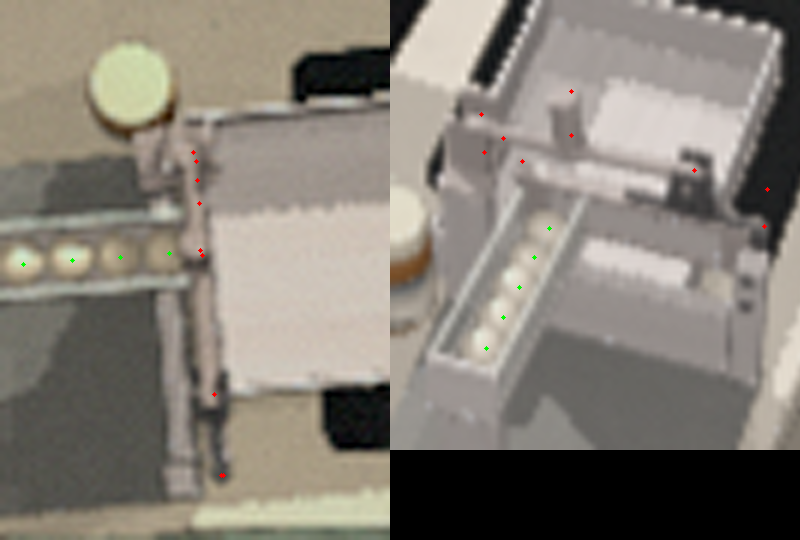

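The overlay fits: the rod, knob and hinge match in the top view, and the scene view is about 1.5 px off. I'll pin down the knob itself and move above it.

```bash
python3 - <<'E'
from h import *
a=back("scene",(319.4,240.2),152); b=back("top",(265+200.5/6-.5,190+252/6-.5),152)
fitk=np.array([446.58,136.68])+30*np.array([np.sin(np.radians(94)),-np.cos(np.radians(94))])
print(a,b,fitk)
k=np.array([(a[0]+b[0]+fitk[0])/3,(a[1]+b[1]+fitk[1])/3]); print(k)
yaw=np.radians(94.1)
def Rt(y,s): 
    yy=s*np.array([np.cos(y),np.sin(y),0]); z=np.array([0,0,-1.]); return np.column_stack([np.cross(yy,z),yy,z])
for s in(1,-1):
  for p,y in(((*k,154),yaw),((k[0]-40,k[1]-35,165),yaw-.55)):
    q=inverse_kinematics(p,Rt(y,s)); print(s,None if q is None else np.round(q,1))
E
```

```text
[474.95360825 144.7663619  152.        ] [476.84903874 139.04358498 152.        ] [476.50692151 138.77269421]
[476.1031895  140.86088036]
1 [  39.2    9.2  -29.5    0.   -51.2 -125.1]
1 [  38.9    3.9  -34.2    0.   -52.  -156.4]
-1 [ 39.2   9.2 -29.5   0.  -51.2  54.9]
-1 [ 38.9   3.9 -34.2   0.  -52.   23.6]
```

```bash
cat >> h.py <<'E'
def Rt(y,s=-1):
    yy=s*np.array([np.cos(y),np.sin(y),0]); z=np.array([0,0,-1.]); return np.column_stack([np.cross(yy,z),yy,z])
yaw=np.radians(94.1)
def st(): 
    s=read_state(); print(round(s["clock"],1),np.round(s["tool_pos"],1),np.round(s["ft_force"],1),round(s["opening"],1),np.round(s["gripper_force"],1))
E
python3 - <<'E'
from h import *
set_gripper(50,20)
move_pose([476,141,240],Rt(yaw)); st()
print(servo_line([476,141,162],rate=80,contact_N=6)); st()
im=camera("scene"); cv2.imwrite("pics/s1.png",cv2.resize(im[180:290,270:380,::-1],None,fx=5,fy=5,interpolation=cv2.INTER_CUBIC))
E
```

```text
4.4 [476.2 140.5 240. ] [0.1 0.3 0.1] 50.1 0.0
False
5.5 [476.3 141.2 162.5] [ 0.1 -0.6  0.5] 50.0 0.0
```

View pics/s1.png

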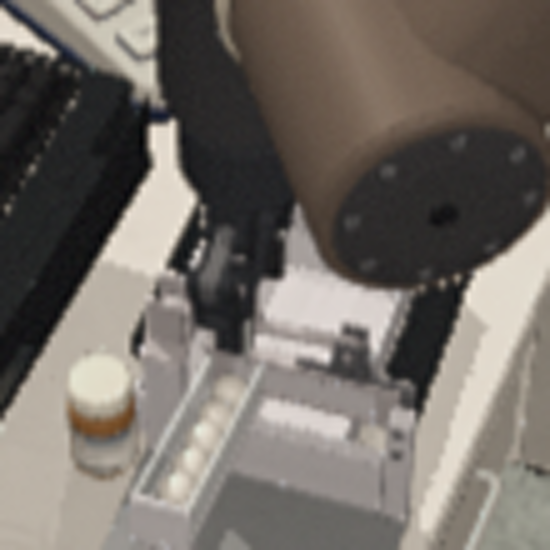

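The fingers straddle the knob at about (225,300) and nothing is in contact. I'll close in stages and watch the side force.

```bash
python3 - <<'E'
from h import *
for o in (26,20,17): set_gripper(o,20); st()
f0=read_state()["ft_force"][1]
set_gripper(8,25); st()
for i in range(6):
    s=read_state(); fy=s["ft_force"][1]
    if abs(fy)<3: break
    p=np.array(s["tool_pos"]); p[1]+=np.sign(fy)*1; servo_line(p,rate=20); st()
E
```

```text
5.9 [476.  141.  162.1] [0.4 0.5 0.4] 25.9 0.0
6.1 [476. 141. 162.] [-0.2 -0.2 -0.9] 20.1 0.0
6.3 [476. 141. 162.] [-0.4 -0.4 -0.4] 17.0 0.0
6.6 [476. 141. 162.] [-0.6  0.   0.8] 13.0 26.0
```

The grip on the knob is solid: 13 mm opening and no side force. Next, lift and draw.

```bash
python3 - <<'E'
from h import *
set_gripper(8,45); st()
p=np.array(read_state()["tool_pos"]); d=np.array([-np.sin(yaw),np.cos(yaw),0])
servo_line(p+2*d+[0,0,11],rate=25); sleep(.2); st()
hit=servo_line(p+32*d+[0,0,11],rate=40,contact_N=25); sleep(.2); print(hit); st()
im=camera("top"); im2=camera("scene")
a=cv2.resize(im[190:280,260:340,::-1],None,fx=5,fy=5,interpolation=cv2.INTER_CUBIC);b=cv2.resize(im2[210:300,280:360,::-1],None,fx=5,fy=5,interpolation=cv2.INTER_CUBIC)
cv2.imwrite("pics/s2.png",np.hstack([a,b]))
E
```

```text
6.8 [476. 141. 162.] [-0.9  1.2  0.9] 12.7 43.9
7.6 [472.9 140.4 172.3] [ -5.    1.2 -10.8] 12.4 43.8
False
8.7 [444.3 138.8 173. ] [ 0.2  0.5 -8.6] 12.4 44.0
```

View pics/s2.png

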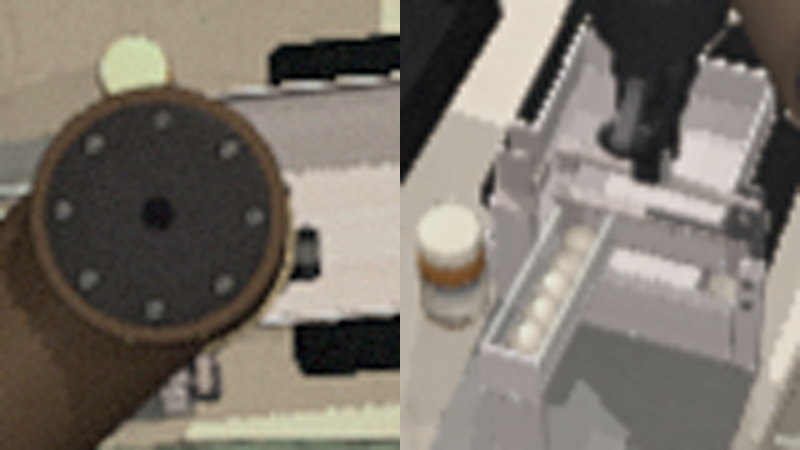

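The bolt is drawn back, with the rod tilted and the nose clear of the keeper (right panel, about (555,190)). Now I'll swing it along the hinge arc in steps.

```bash
python3 - <<'E'
from h import *
p=np.array(read_state()["tool_pos"]); d=np.array([-np.sin(yaw),np.cos(yaw),0]); H=np.array([476,141,0])+95*d
for k in range(1,13):
    t=-k*.55/12; c,s=np.cos(t),np.sin(t); v=p[:2]-H[:2]
    servo_line([H[0]+c*v[0]-s*v[1],H[1]+s*v[0]+c*v[1],p[2]],Rt(yaw+t),rate=15)
    if k%2==0: st()
    if np.linalg.norm(read_state()["ft_force"])>45: print("stop",k);break
sleep(1.5); st()
im=camera("top"); im2=camera("scene")
a=cv2.resize(im[190:280,260:370,::-1],None,fx=4,fy=4,interpolation=cv2.INTER_CUBIC);b=cv2.resize(im2[210:300,280:360,::-1],None,fx=4,fy=4,interpolation=cv2.INTER_CUBIC)
cv2.imwrite("pics/s3.png",np.hstack([a,b]))
E
```

```text
9.5 [444.6 133.2 173.2] [ 0.   1.9 -9.6] 12.7 44.0
10.2 [444.2 127.3 173.1] [ 0.7  2.7 -9.6] 12.8 44.1
10.8 [443.2 121.6 173.1] [ 1.   3.2 -8. ] 12.3 44.1
11.5 [441.8 116.  173.1] [  0.8   4.  -10. ] 12.6 44.1
12.2 [439.9 110.5 173.1] [ 1.   4.9 -9.3] 12.3 44.1
12.9 [437.5 105.4 173.1] [ 1.1  5.1 -9.7] 12.5 44.1
14.4 [437.6 105.4 173.1] [ 1.5  4.5 -9.3] 12.8 44.1
```

View pics/s3.png

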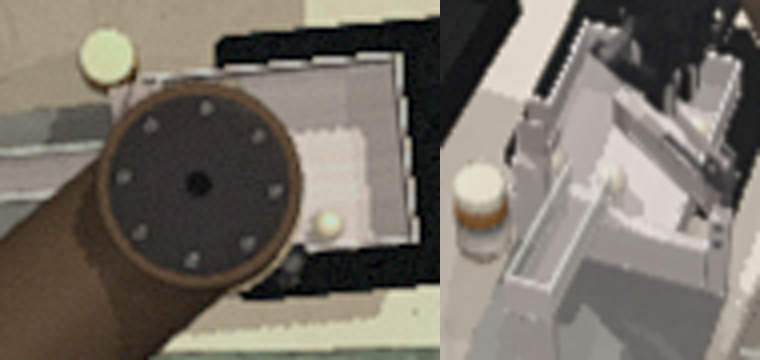

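The chute is empty and the gate is about 30° open. Three balls show in the scene crop, at (558,160), (612,178) and (705,125). I need to confirm that (612,178) isn't stuck at the lip.

```bash
python3 - <<'E'
from h import *
sleep(1); st()
im=camera("scene"); cv2.imwrite("pics/s4.png",cv2.resize(im[210:275,295:365,::-1],None,fx=8,fy=8,interpolation=cv2.INTER_CUBIC))
camera("top")
c,s=np.cos(np.radians(94.1)),np.sin(np.radians(94.1))
for n in("scene","top"):
  for d in outline_of("ball_0_center",n):
    if d["confidence"]>.2:
      b=d["bbox"]; u=((b[0]+b[2])/2,(b[1]+b[3])/2)
      o=[]
      for z in(17,85):
        w=back(n,u,z)[:2]-[446.5,137.5]; o.append(np.round([c*w[0]+s*w[1],-s*w[0]+c*w[1]]))
      print(n,round(d["confidence"],2),np.round(b),o)
E
```

```text
15.5 [437.6 105.4 173.1] [ 2.2  4.9 -9.5] 12.5 44.1
```

View pics/s4.png

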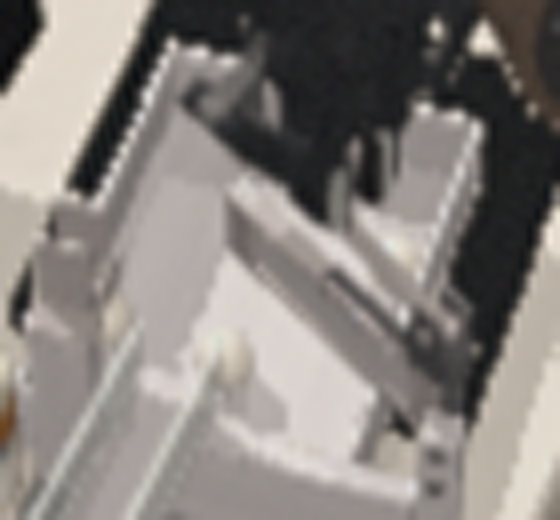

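The visible balls are at crop (230,350), (115,320), (405,245) and perhaps (395,455). I'll compute what position each implies at tray height and at lip height.

```bash
python3 - <<'E'
from h import *
c,s=np.cos(np.radians(94.1)),np.sin(np.radians(94.1))
for n,u in [("scene",(295+x/8-.5,210+y/8-.5)) for x,y in((230,350),(115,320),(405,245),(395,455))]+[("top",(260+328/4,190+223/4))]:
  o=[]
  for z in(17,78):
    w=back(n,u,z)[:2]-[446.5,137.5]; o.append(np.round([c*w[0]+s*w[1],-s*w[0]+c*w[1]]).tolist())
  print(n,o)
E
```

```text
scene [[-53.0, -37.0], [-9.0, -22.0]]
scene [[-53.0, -84.0], [-9.0, -67.0]]
scene [[-123.0, 11.0], [-75.0, 23.0]]
scene [[-26.0, 37.0], [17.0, 48.0]]
top [[-116.0, 10.0], [-113.0, 13.0]]
```

All four candidates check out: three balls lie on the tray floor. The one that looked stuck is at (-53,-37), well clear of the gate. The fourth patch was already in the first picture and isn't a ball. The chute is empty, and the last two balls are hidden behind the gate or arm with nothing loose outside. I'm handing in while still holding.

```bash
python3 - <<'E'
from h import *
st(); print(hand_in())
E
```

```text
15.7 [437.6 105.4 173.1] [ 2.1  4.8 -8.5] 12.4 44.1
the job is handed in; nothing more can be done
None
```

I handed the job in at 15.7 s with the bolt drawn about 31 mm and the gripper holding the gate about 0.55 rad (31°) open by its knob; the chute is empty and three balls are confirmed in the tray, but the other two were hidden behind the gate or arm, so I assumed rather than saw that they are in it.

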